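Wedge a rocking soldering station until it stands firm

TASK

The soldering station rocks because the rubber foot under its front right corner is worn short. With the fingertips, push the black wedge that lies to its right, thin end first, under that foot until it just fits snugly, then press down firmly on the top of that corner for a moment to prove that it no longer rocks (push the wedge in further if it does), and take the hand away. Leave the station level and standing where it is, do not pick anything up, and leave the other things on the bench alone.

Things in the scene. Friction and masses are not known exactly. Their poses are not given: they have to be found in the camera images.
- station: Soldering station: grey case 180 mm deep (x) by 150 mm wide (y) on four domed rubber feet; black front panel with dial at -x, facing the robot. About 2.2 kg, heaviest at the rear left. Origin: centre of its footprint at bench level; x to the rear, y to the left, z up. Case underside 14 mm, flat top 80 mm above the bench. It rests level on three good feet, 14 mm high; the worn one hangs free
- foot (a point): Centre of the worn foot's root on the case's underside, 14 mm above the bench, at x = -70, y = -55 mm of the station, 20 mm in from the front and right sides. The foot is a dome, 20 mm in diameter; its lowest point, below this point, hangs 4 to 8 mm above the bench (differs each time)
- corner_top (a point): Point on the station's flat top straight above the worn foot's centre, 80 mm above the bench. Before the wedge is in, a press of about 3 N here rocks the corner down by the foot's 4 to 8 mm; let go, it comes back up. Once the wedge is snug it yields less than 1 mm or so
- wedge: Black plastic levelling wedge, flat on the bench right of the station, pointing roughly at the worn foot: 150 mm long, 45 wide, 70 g, rising evenly from 2 mm at the tip (x = +75 mm) to 14 mm at the upright back end (x = -75 mm). Origin: centre of its underside. It slides at under 1 N; snug under the foot, the push rises to 4 or 5 N in a few mm; much over 5 N may shift or jack up the station
- spool: Spool of solder wire standing upright, 54 mm diameter, 46 mm high; origin at the centre of its underside. To be left alone
- cutters: Side cutters with blue handles lying on the bench, 125 mm long, 54 mm wide, 13 mm high, their x axis towards the steel jaws; origin near the middle, at bench level. To be left alone
- carton: Small black and brown carton, 50 mm (x) by 105 mm (y), 34 mm high; origin at the centre of its underside. To be left alone
Mind the look-alikes: they are no part of the job. Leave any turquoise look-alike of the station alone.

How it is judged:
On the way, in this order (a step that is already met when the one before it is completed fails the run):
1. the wedge's tip has been pushed under the worn foot, at least 15 mm past its centre (x of foot in the frame of wedge between -0.045 and 0.06 m and y of foot in the frame of wedge between -0.019 and 0.019 m), for 0.1 s.
2. the fingertips press on the corner above the wedge with more than 4 N, the wedge takes load, and the station does not rock: it stays within 0.6 degrees of level (contact force between the fingers and station above 4 N and horizontal distance between the grasp point and corner_top below 0.05 m and contact force between wedge and station above 1 N and angle between station's own z axis and vertical below 0.0105 rad), for 0.2 s.
At the end, for the whole second after the job is handed in: The worn foot's centre lies over the wedge, 15 to 120 mm in from its tip and within 19 mm of its centre line. The station is at rest, within 0.6 degrees of level and 20 mm of its start, and stayed that level while it was pressed with over 4 N above the wedge (all of step 1 and angle between station's own z axis and vertical below 0.0105 rad and distance of station from where it was at the start of the episode below 0.02 m and linear speed of each of station, wedge below 0.01 m/s); the robot touches nothing.
It fails at once if the wedge is lifted or tipped up (height (world z) of wedge above 0.015 m or angle between wedge's own z axis and vertical above 0.3 rad).
It fails at once if the station is lifted or tipped up (height (world z) of station above 0.015 m or angle between station's own z axis and vertical above 0.2 rad).
It fails at once if the spool, the cutters or the carton are moved more than 20 mm (distance of any of spool, cutters, carton from where it was at the start of the episode above 0.02 m).
It also fails if it takes over 58 s, if anything falls off the work surface, if the arm or the gripper's body presses on something with over 40 N, if the wrist force passes 120 N, or if a joint passes its speed limit or range.

ROBOT

A 7-joint arm with a two-finger parallel gripper is mounted at the origin on the work surface. World frame = base frame: x ahead of the robot, y to its left, z up, the work surface at z = 0. Lengths are in m, angles in rad, forces in N, time in s.
With the tool pointing down it reaches from about 0.4 to 0.85 m from the base axis. Payload 4.5 kg.
Tool frame: the origin (TCP) lies midway between the tips of the shut fingers; the grasp point (between the pads) lies 19 mm behind it (ctrl.grasp_offset is the z of the grasp point in the tool frame, in m); z points along the fingers, x is the direction in which the jaws open and shut, and the axes are right-handed (so a half turn about z gives the same grasp; the last joint's range is limited). The gripper opens to 85 mm and grips with 20 to 120 N. Pads are 22 mm wide; open, the fingers measure 114 mm over their backs; the gripper's body (76 mm by 85 mm) begins 54 mm behind the grasp point. The pads swing forward as they close: fully open they stand 13 mm farther back than shut.
Start: joints at [1.263, 0.689, -0.195, 1.565, 0.157, 0.902, -0.215], TCP at [0.21, -0.589, 0.231] pointing down, gripper open.
Joint ranges: [-3.01, 3.01], [-0.46, 2.08], [-1.47, 1.51], [0.13, 2.56], [-1, 4.14], [0.04, 2.09], [-2.66, 2.66]. Speed limits (rad/s): [2.57, 2.57, 3.14, 3.14, 3.14, 3.14, 3.14].

INTERFACE

Orientations are given as a unit quaternion [w, x, y, z].
In Python, from bench import ctrl gives the robot as it stands.
- The arm moves only by the tool jog_arm, never from a script. Its argument "series" is a list of rows, each a list of 3 entries, a list of its own where there are three numbers: the closure, from -1 (fully open) to 1 (shut), then the shift along the world's x, y, z as a fraction of full scale, then the turn about the world's z as a fraction of full scale. A call has 1 to 5 rows; each row is the pose to reach, as a shift and turn from the pose commanded when the call began; what a row does not reach only later rows make up. Full scale, the value 1, is 300 mm for a shift and pi/2 rad for a turn. A row lasts 1/12 s, in which the tool goes at most 41.7 mm and 7.16 degrees, less where a joint would pass 70% of its speed; a pose out of reach is approached as far as the arm can. A call with a number of a shift or a turn outside -1 to 1 is refused whole. A call with a gripper value outside its range is refused whole. The fingers move at their own pace and stop on an object; "newtons" is the grip in N (left out, the last holds). Time passes only in rows, so rows that repeat a pose let the fingers close. It gives the time, the measured TCP pose, the force and the opening at its end, in the units of the state.
- ctrl.sense(): the state, without advancing time (a new reading comes with each control period).
- ctrl.snapshot(name): name is "scene" or "top" or "wrist"; returns a dict with "img" (420x560x3 uint8, red, green, blue), "intrinsics" (3x3 intrinsics, pixels), "k1" (the pictures are not rectified: a ray, as slopes to the right and down, at radius r is drawn at 1 + k1 r^2 times it, then the intrinsics apply), "rvec" (rotation vector, rad) and "tvec" (3), from world to camera coordinates, as OpenCV has them; the wrist camera has in their place "tool_from_camera" (4x4, takes a point from camera to tool coordinates, whose origin is the TCP and whose axes are the tool frame's). Camera axes: x right, y down, z forward; pixel columns grow to the right and rows downward; lengths in m; the calibration is good to about 2 mm. A picture is of the moment at which its call begins: read the wrist's pose just before it. There is no depth.
- ctrl.sign_off(): hands the job in, once; it reports no verdict.
The state is a dict: "t": time; "q": joint angles; "joint_vel": joint speeds; "tau": joint torques, N m; "tcp_pos": TCP position; "ee_rot": TCP orientation; "ft_force": force on the tool from outside, world axes, zero at the start; "torque": the same for the moment, N m; "gripper_width": finger opening in m.
Only numpy, scipy, OpenCV 4.12 (cv2) and the standard library are available. Lean on these libraries where they do the work, as an engineer would, in place of code of your own. Each camera call takes 0.05 s, during which the arm holds its last target.

## Working session

There is one attempt and no reset: what is moved stays moved. The work goes in short steps, Python scripts to look and compute and a tool call to move; the robot and the scene stay as the last step left them, time stands still between calls to the robot, and variables do not carry over. Pictures are saved under pics/ and viewed, and the job is handed in when it is done.

Besides the shell and the picture viewer there is one more tool, called after "Emit:" as name(argument=value, ...), one argument or row to a line, values as JSON. jog_arm: Moves the arm, as the interface text tells. Shift numbers are shares of 300 mm and turn numbers shares of pi/2 rad, none past 1 either way. Its arguments: {"type":"object","properties":{"series":{"type":"array","items":{"type":"array"}},"newtons":{"type":"number"}},"required":["series"]}

```bash
ls; mkdir -p pics; python3 - <<'E'
from bench import ctrl
import cv2
print(ctrl.sense())
for n in ("scene","top"):
    s=ctrl.snapshot(n); cv2.imwrite(f"pics/{n}0.png",s["img"][:,:,::-1]); print(n,s["intrinsics"],s["k1"],s["rvec"],s["tvec"])
E
```

```text
pics
{'t': 0.0, 'q': array([ 1.26280643,  0.69001575, -0.19451073,  1.56637999,  0.15732634,
        0.90250757, -0.21510782]), 'joint_vel': array([ 8.90323404e-05,  5.21583405e-04,  1.24816709e-03, -4.15109856e-04,
       -2.02115258e-03,  5.82090135e-04, -5.89386505e-05]), 'tau': array([-3.29826826e-04, -5.39612567e+01, -1.26685996e+00, -1.58540171e+01,
        9.00738873e-03,  9.54627700e-03,  1.78279834e-06]), 'tcp_pos': array([ 0.20920052, -0.58823405,  0.23045458]), 'ee_rot': array([-4.84451031e-04,  8.17086934e-01, -5.76513681e-01, -8.26329734e-04]), 'ft_force': array([-0.66301736, -0.29559857,  0.16301969]), 'torque': array([-0.04419949,  0.01779265,  0.00935517]), 'gripper_width': 0.08502356128295885}
scene [[381.74400922   0.         277.19412126]
 [  0.         381.74400922 204.58182457]
 [  0.           0.           1.        ]] 0.005918029259735991 [ 2.20138294  1.35016495 -0.43357876] [-0.2642181  -0.34054801  1.24078985]
top [[434.94504484   0.         282.44775834]
 [  0.         434.94504484 206.40041328]
 [  0.           0.           1.        ]] 0.025946893396157068 [ 1.97935059 -2.23616673  0.23805487] [0.07974493 0.52404572 0.98012887]
```

View pics/scene0.png

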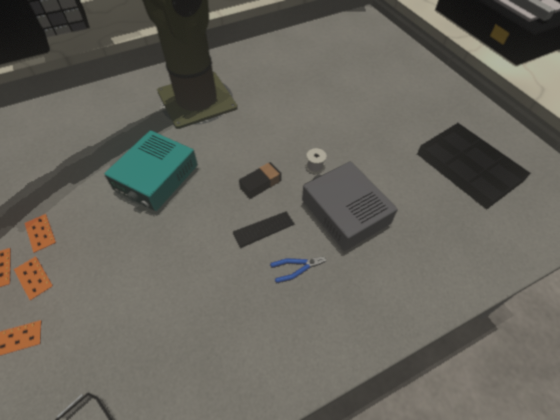

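View pics/top0.png

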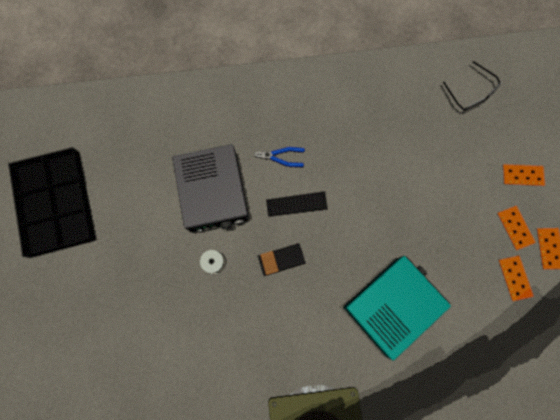

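The scene view shows the grey station at (350,205), the black wedge at (264,229), the spool at (316,157), the carton at (260,180) and the cutters at (297,268). In the top view the grey station is at (210,188) with its dial end at (228,226), the wedge at (297,203), the carton at (282,260), the spool at (211,262) and the cutters at (280,157).

The turquoise box at top (398,308) is a look-alike of the station, and the black tray at (52,202) is not the wedge. The slim black bar at (297,203) fits the wedge's 150x45 size and lies to the station's right.

```bash
cat > h.py <<'E'
import numpy as np, cv2
from bench import ctrl
def cam(s):
    R=cv2.Rodrigues(np.array(s["rvec"],float))[0]; return R,np.array(s["tvec"],float).ravel(),np.array(s["intrinsics"]),np.array([s["k1"],0,0,0,0.])
def ray(s,px):
    R,t,K,d=cam(s)
    u=cv2.undistortPoints(np.array(px,float).reshape(-1,1,2),K,d).reshape(-1,2)
    D=np.c_[u,np.ones(len(u))]@R; C=-R.T@t
    return C,D
def onplane(s,px,z):
    C,D=ray(s,px); z=np.asarray(z,float); return C+D*((z-C[2])/D[:,2])[:,None]
def proj(s,P):
    R,t,K,d=cam(s); return cv2.projectPoints(np.array(P,float).reshape(-1,1,3),s["rvec"],s["tvec"],K,d)[0].reshape(-1,2)
def wristcam(s,st):
    q=st["ee_rot"]; 
    from scipy.spatial.transform import Rotation as Ro
    T=np.eye(4);T[:3,:3]=Ro.from_quat([q[1],q[2],q[3],q[0]]).as_matrix();T[:3,3]=st["tcp_pos"]
    W=np.linalg.inv(T@np.array(s["tool_from_camera"]))
    s=dict(s); s["rvec"]=cv2.Rodrigues(W[:3,:3])[0];s["tvec"]=W[:3,3]; return s
E
python3 - <<'E'
from h import *
s=ctrl.snapshot("top"); im=s["img"]
c=cv2.resize(im[130:290,160:345][:,:,::-1],None,fx=4.3,fy=3.7,interpolation=cv2.INTER_CUBIC)
c=cv2.resize(im[130:270,160:345][:,:,::-1],None,fx=4.2,fy=4.2,interpolation=cv2.INTER_CUBIC)
cv2.imwrite("pics/crop1.png",np.clip(c.astype(float)*1.6,0,255).astype('uint8'))
g=cv2.cvtColor(im,cv2.COLOR_RGB2GRAY)
m=np.zeros_like(g); m[185:225,258:336]=(g[185:225,258:336]<48)
cs,_=cv2.findContours(m,cv2.RETR_EXTERNAL,cv2.CHAIN_APPROX_NONE)
cc=max(cs,key=cv2.contourArea); print(cv2.minAreaRect(cc),cv2.boxPoints(cv2.minAreaRect(cc)))
print("wedge",onplane(s,cv2.boxPoints(cv2.minAreaRect(cc)),0.006))
for n,p,z in [("st",[(174,155),(234,146),(248,215),(187,230)],.08),("spool",[(211,262)],.046),("carton",[(282,260)],.034)]: print(n,onplane(s,p,z))
s2=ctrl.snapshot("scene"); im=s2["img"]
c=cv2.resize(im[140:290,220:410][:,:,::-1],None,fx=4,fy=4,interpolation=cv2.INTER_CUBIC)
cv2.imwrite("pics/crop2.png",np.clip(c.astype(float)*1.6,0,255).astype('uint8'))
E
```

```text
((296.20574951171875, 204.0411834716797), (17.251754760742188, 58.98476028442383), 82.03038787841797) [[265.80228 199.58766]
 [324.21732 191.40956]
 [326.60922 208.4947 ]
 [268.19418 216.6728 ]]
wedge [[ 0.56343167  0.05378972  0.006     ]
 [ 0.5665173  -0.09482055  0.006     ]
 [ 0.52217021 -0.09452617  0.006     ]
 [ 0.51925869  0.05280789  0.006     ]]
st [[0.68118703 0.25804926 0.08      ]
 [0.68642177 0.11360101 0.08      ]
 [0.51427481 0.09786016 0.08      ]
 [0.4963822  0.24082385 0.08      ]]
spool [[0.4202293  0.19759646 0.046     ]]
carton [[0.40570932 0.03182989 0.034     ]]
```

View pics/crop1.png

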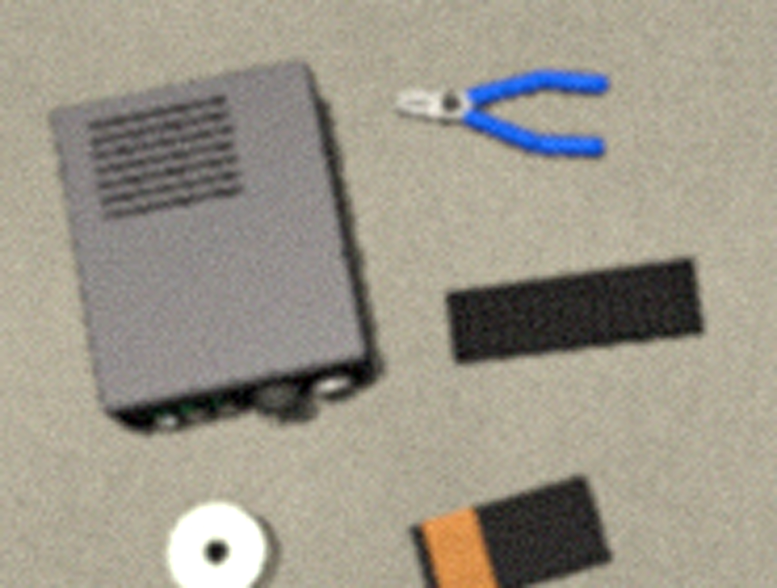

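View pics/crop2.png

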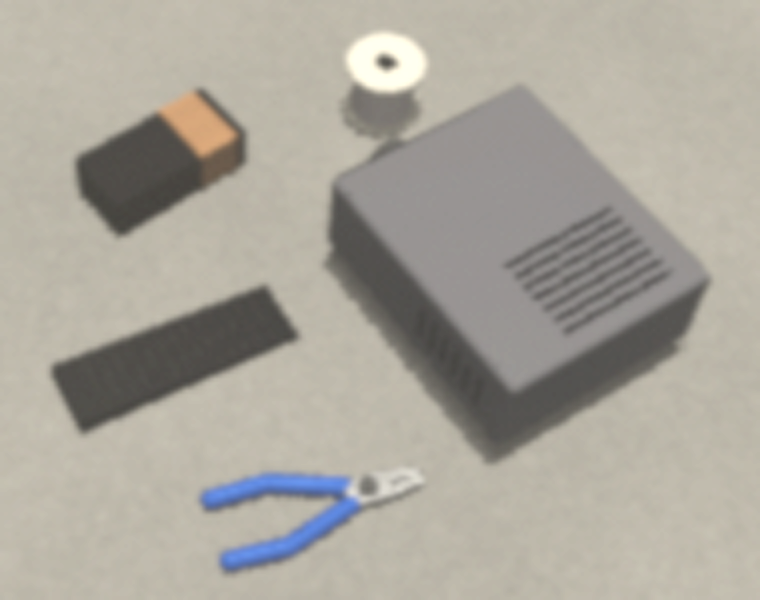

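The crops confirm the slim black bar at top (297,203) as the wedge, with its tip end facing the grey station and its tip edge at crop (450,325). The grey station shows its top face bright, with dark side walls. Next I measure accurate poses.

```bash
python3 - <<'E'
from h import *
s=ctrl.snapshot("top"); im=s["img"]
g=cv2.GaussianBlur(cv2.cvtColor(im,cv2.COLOR_RGB2GRAY),(3,3),0)
hsv=cv2.cvtColor(im,cv2.COLOR_RGB2HSV)
print("patch top",im[195:205,205:215].reshape(-1,3).mean(0),"bench",im[170:180,330:340].reshape(-1,3).mean(0),"side", im[190:192,243:246].reshape(-1,3).mean(0), im[203,295])
# bench is yellowish (R>B); station B>=R
d=cv2.GaussianBlur(im.astype(np.float32),(3,3),0); rb=d[:,:,0]-d[:,:,2]
m=((rb<5)&(g>62)).astype('uint8'); z=np.zeros_like(m); z[135:240,165:255]=m[135:240,165:255]
z=cv2.morphologyEx(z,cv2.MORPH_OPEN,np.ones((3,3)));z=cv2.morphologyEx(z,cv2.MORPH_CLOSE,np.ones((7,7)))
cs,_=cv2.findContours(z,cv2.RETR_EXTERNAL,cv2.CHAIN_APPROX_NONE); c=max(cs,key=cv2.contourArea)
P=onplane(s,c.reshape(-1,2),.08)[:,:2]
r=cv2.minAreaRect((P*1000).astype(np.float32)); print("st top rect",r, cv2.boxPoints(r))
ap=cv2.approxPolyDP(c,5,True).reshape(-1,2); print(ap)
v=cv2.cvtColor(im,cv2.COLOR_RGB2BGR); cv2.drawContours(v,[c],-1,(0,255,255),1)
# wedge
m=np.zeros_like(g); m[185:225,258:336]=(g[185:225,258:336]<(g[203,296]*.5+.5*130)*.85)
cs,_=cv2.findContours(m,cv2.RETR_EXTERNAL,cv2.CHAIN_APPROX_NONE); c=max(cs,key=cv2.contourArea); cv2.drawContours(v,[c],-1,(0,255,0),1)
b=c.reshape(-1,2).astype(float)
P=onplane(s,b,.0)[:,:2]
for _ in range(3):
    zz=np.clip(.002+.012*(P[:,1].max()-P[:,1])/.15,0.002,.014); P=onplane(s,b,zz)[:,:2]
r=cv2.minAreaRect((P*1000).astype(np.float32)); print("wedge",r,cv2.boxPoints(r))
cv2.imwrite("pics/seg1.png",cv2.resize(v[130:280,160:345],None,fx=4,fy=4,interpolation=cv2.INTER_NEAREST))
E
```

```text
patch top [91.97 88.84 87.26] bench [111.67 107.55  95.43] side [48.83333333 47.5        41.5       ] [27 19 16]
st top rect ((597.4031372070312, 181.58425903320312), (174.66661071777344, 144.96139526367188), 5.806084156036377) [[503.18558  244.85832 ]
 [517.8501   100.64058 ]
 [691.6207   118.310196]
 [676.9562   262.52795 ]]
[[232 147]
 [174 157]
 [185 226]
 [200 207]
 [209 207]
 [209 191]
 [220 193]
 [221 201]
 [200 220]
 [245 212]]
wedge ((542.8633422851562, -20.509193420410156), (149.4618682861328, 46.93423080444336), 89.36732482910156) [[518.57245 -94.97645]
 [565.50385 -95.4947 ]
 [567.15424  53.95806]
 [520.22284  54.47631]]
```

View pics/seg1.png

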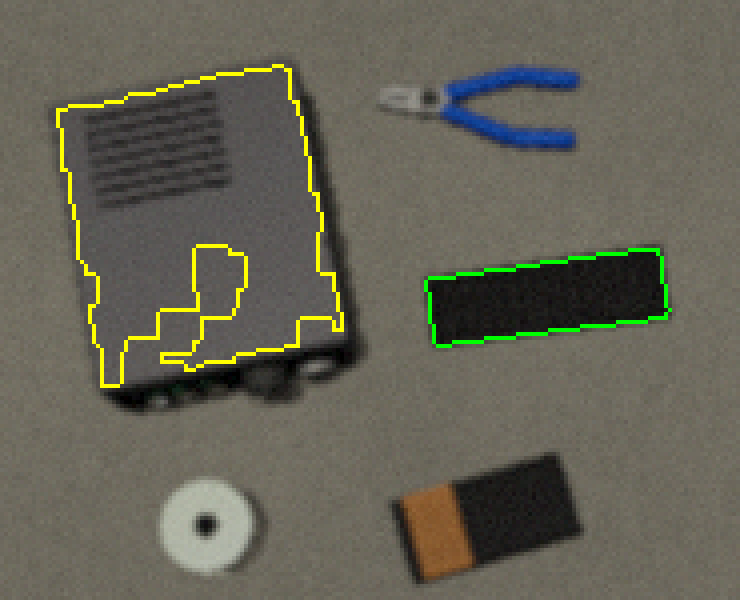

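The wedge outline (green) is clean, with its centre at (0.543,-0.020). The station outline (yellow) is ragged, so I redo it from averaged frames.

```bash
cat > st.py <<'E'
from h import *
def avg(n,k=6):
    S=[ctrl.snapshot(n) for _ in range(k)]; s=S[0]; s["img"]=np.mean([a["img"] for a in S],0).astype(np.float32); return s
def station(s,name,lo=68,dz=.08,roi=(135,240,165,255),w=8):
    d=cv2.GaussianBlur(s["img"],(3,3),0); rb=d[:,:,0]-d[:,:,2]; g=d.mean(2)
    m=((rb<10)&(g>lo)).astype('uint8'); z=np.zeros_like(m); a,b,c,e=roi; z[a:b,c:e]=m[a:b,c:e]
    z=cv2.morphologyEx(z,cv2.MORPH_CLOSE,np.ones((9,9))); z=cv2.morphologyEx(z,cv2.MORPH_OPEN,np.ones((7,7)))
    cs,_=cv2.findContours(z,cv2.RETR_EXTERNAL,cv2.CHAIN_APPROX_NONE); c=max(cs,key=cv2.contourArea)
    P=onplane(s,c.reshape(-1,2),dz)[:,:2]
    r=cv2.minAreaRect((P*1000).astype(np.float32)); print(name,"rect",r,cv2.boxPoints(r).round(1).tolist())
    # line fits per side in the rect frame
    cen=np.array(r[0])/1000; B=cv2.boxPoints(r)/1000
    for i in range(4):
        p,q=B[i],B[(i+1)%4]; t=(q-p)/np.linalg.norm(q-p); n=np.array([-t[1],t[0]])
        k=(abs((P-p)@n)<.012)&((P-p)@t>.02)&((q-P)@t>.02)
        vx,vy,x0,y0=cv2.fitLine(P[k].astype(np.float32),cv2.DIST_HUBER,0,.001,.001).ravel()
        print(" side mid",(np.array([x0,y0])*1000).round(1),"ang",round(np.degrees(np.arctan2(vy,vx)),1),k.sum())
    v=cv2.cvtColor(s["img"].astype('uint8'),cv2.COLOR_RGB2BGR); cv2.drawContours(v,[c],-1,(0,255,255),1)
    return v
E
python3 - <<'E'
from st import *
s=avg("top"); v=station(s,"top"); 
w=station(s2:=avg("scene"),"scene",lo=105,roi=(155,255,295,400))
d=s2["img"]; print(d[180:190,340:350].mean((0,1)), d[225:228,325:328].mean((0,1)),d[260:270,230:240].mean((0,1)))
a=cv2.resize(v[130:250,160:270],None,fx=3.5,fy=3.5,interpolation=cv2.INTER_NEAREST);b=cv2.resize(w[150:270,295:405],None,fx=3.5,fy=3.5,interpolation=cv2.INTER_NEAREST)
cv2.imwrite("pics/seg2.png",np.hstack([a,b]))
E
```

```text
top rect ((597.3505859375, 182.929443359375), (181.35089111328125, 149.8367462158203), 4.285034656524658) [[501.29998779296875, 250.89999389648438], [512.5, 101.4000015258789], [693.4000244140625, 115.0], [682.2000122070312, 264.3999938964844]]
 side mid [511.1 180. ] ang -84.9 48
 side mid [602.3 111.2] ang 5.1 56
 side mid [684.6 182. ] ang -82.4 19
 side mid [591.8 255.3] ang 5.4 57Traceback (most recent call last):
  File "<stdin>", line 3, in <module>
  File "st.py", line 8, in station
    cs,_=cv2.findContours(z,cv2.RETR_EXTERNAL,cv2.CHAIN_APPROX_NONE); c=max(cs,key=cv2.contourArea)
                                                                        ~~~^^^^^^^^^^^^^^^^^^^^^^^^
ValueError: max() iterable argument is empty
```

Emit:
jog_arm(
  series=[
    [1,[0.08,0.11,0],0.07],
    [1,[0.16,0.22,0],0.15],
    [1,[0.24,0.33,0],0.23],
    [1,[0.32,0.44,0],0.31],
    [1,[0.4,0.54,0],0.39],
  ],
  newtons=40,
)

```text
t: 1.27
tcp_pos: [0.3304, -0.4248, 0.2316]
ee_rot: [-0.0, 0.953, -0.302, 0.0]
ft_force: [0.5, 0.1, -0.8]
gripper_width: 0.0256
```

```bash
python3 - <<'E'
from st import *
s2=avg("scene",3); s=avg("top",3)
d=s2["img"]; 
for n,(y,x) in dict(top=(185,345),side=(226,326),bench=(265,235)).items(): print(n,d[y-3:y+3,x-3:x+3].mean((0,1)))
print("cutters",onplane(s,[(255,155),(303,166),(303,150)],.006).round(3).tolist())
E
```

```text
top [95.009254 93.11111  92.138885]
side [50.490738 49.37037  47.38888 ]
bench [120.26852  117.018524 108.34259 ]
cutters [[0.684, 0.068, 0.006], [0.639, -0.051, 0.006], [0.682, -0.056, 0.006]]
```

Emit:
jog_arm(
  series=[
    [1,[0.08,0.11,0],0.08],
    [1,[0.16,0.22,0],0.16],
    [1,[0.24,0.33,0],0.24],
    [1,[0.32,0.44,0],0.32],
    [1,[0.4,0.55,0],0.39],
  ],
)

```text
t: 1.98
tcp_pos: [0.4496, -0.2625, 0.2312]
ee_rot: [0.001, 1.0, -0.003, -0.0]
ft_force: [1.1, -0.6, -1.2]
gripper_width: -0.0001
```

Emit:
jog_arm(
  series=[
    [1,[0.09,0.1,0],0],
    [1,[0.17,0.2,0],0],
    [1,[0.26,0.3,0],0],
    [1,[0.35,0.4,0],0],
    [1,[0.43,0.5,0],0],
  ],
)

```text
t: 2.4
tcp_pos: [0.5799, -0.1127, 0.2311]
ee_rot: [0.001, 1.0, -0.005, 0.0]
ft_force: [-0.1, -0.8, 0.2]
gripper_width: -0.0003
```

```bash
python3 - <<'E'
from st import *
print({k:np.round(v,4) for k,v in ctrl.sense().items() if k in("t","tcp_pos","ee_rot","gripper_width","q")})
st=ctrl.sense(); a=ctrl.snapshot("wrist"); cv2.imwrite("pics/wrist1.png",a["img"][:,:,::-1])
s2=avg("scene",4); w=station(s2,"scene",lo=72,roi=(155,255,295,400))
cv2.imwrite("pics/seg3.png",cv2.resize(w[130:290,210:410],None,fx=3.5,fy=3.5,interpolation=cv2.INTER_NEAREST))
E
```

```text
{'t': np.float64(2.4), 'q': array([ 0.3924,  0.6744, -0.4874,  1.6643,  0.3845,  0.8992, -0.2574]), 'tcp_pos': array([ 0.5799, -0.1127,  0.2311]), 'ee_rot': array([ 6.0e-04,  1.0e+00, -5.4e-03,  2.0e-04]), 'gripper_width': np.float64(-0.0003)}
scene rect ((589.021240234375, 174.15447998046875), (261.4983825683594, 169.3921661376953), 5.523158550262451) [[450.70001220703125, 245.89999389648438], [467.0, 77.30000305175781], [727.2999877929688, 102.4000015258789], [711.0, 271.0]]
 side mid [464.6 157.9] ang 76.0 13
 side mid [543.2  90.1] ang -8.3 12
 side mid [717.2 187.7] ang -82.8 36
 side mid [572.4 257.6] ang 5.5 57
```

View pics/wrist1.png

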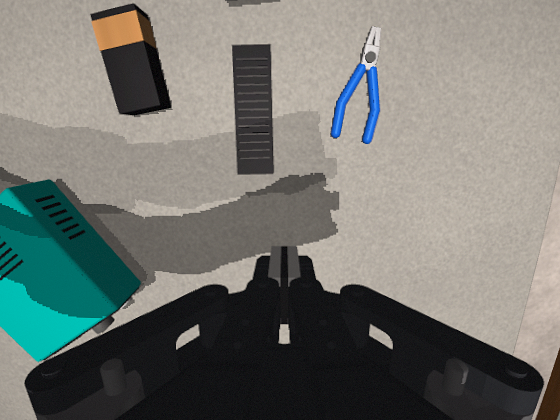

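View pics/seg3.png

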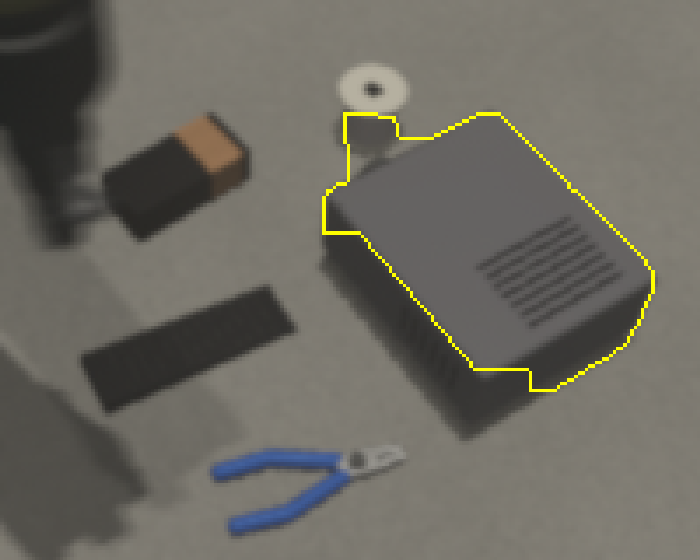

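The wrist view shows the wedge at (253,108) with its thin end up (+y), the carton at (130,60), the cutters at (365,85) and the shut fingertips at (285,262). In the scene crop the station's top corners are at about crop (325,197), (487,372), (655,275) and (492,113). The mask spilled over there, so I use those corner readings as a cross-check.

```bash
python3 - <<'E'
from st import *
s=ctrl.snapshot("scene")
P=np.array([(325,197),(487,372),(655,275),(492,113)])/3.5+[210,130]
Q=onplane(s,P,.08)[:,:2]; print((Q*1000).round(1).tolist(), (Q.mean(0)*1000).round(1))
for i in range(4):
    e=Q[(i+1)%4]-Q[i]; print(np.degrees(np.arctan2(e[1],e[0])).round(1),(np.linalg.norm(e)*1000).round(1))
w=onplane(s,np.array([(268,285),(298,330),(107,412),(82,357)])/3.5+[210,130],[.002,.002,.014,.0135])
print("wedge corners tip,tip,back,back",(w*1000).round(1).tolist())
E
```

```text
[[522.9, 101.3], [693.1, 124.2], [680.7, 265.3], [510.2, 247.9]] [601.7 184.7]
7.6 171.7
95.0 141.7
-174.2 171.5
-85.0 147.2
wedge corners tip,tip,back,back [[524.0, 57.4, 2.0], [568.5, 58.4, 2.0], [574.1, -92.8, 14.0], [525.8, -90.7, 13.5]]
```

Emit:
jog_arm(
  series=[
    [1,[0.05,0.1,0],0],
    [1,[0.05,0.2,-0.08],0],
    [1,[0.05,0.25,-0.2],0],
    [1,[0.05,0.25,-0.33],0],
    [1,[0.05,0.25,-0.45],0],
  ],
)

```text
t: 3.12
tcp_pos: [0.593, -0.0381, 0.0952]
ee_rot: [0.0, 1.0, -0.004, 0.0]
ft_force: [0.5, -0.6, 0.2]
gripper_width: 0.0001
```

Emit:
jog_arm(
  series=[
    [1,[0,0,-0.07],0],
    [1,[0,0,-0.14],0],
    [1,[0,0,-0.21],0],
    [1,[0,0,-0.28],0],
    [1,[0,0,-0.28],0],
  ],
)

```text
t: 3.53
tcp_pos: [0.5902, -0.0401, 0.0088]
ee_rot: [0.001, 1.0, -0.005, -0.004]
ft_force: [-1.5, -0.3, 0.2]
gripper_width: 0.0
```

```bash
python3 - <<'E'
from st import *
st=ctrl.sense(); print(st["tcp_pos"],st["ft_force"])
a=ctrl.snapshot("wrist"); cv2.imwrite("pics/wrist2.png",a["img"][:,:,::-1])
s=ctrl.snapshot("top"); cv2.imwrite("pics/top2.png",cv2.resize(s["img"][130:280,160:345][:,:,::-1],None,fx=4,fy=4))
E
```

```text
[ 0.59018054 -0.04007906  0.00883012] [-1.49492366 -0.26202564  0.24843373]
```

View pics/wrist2.png

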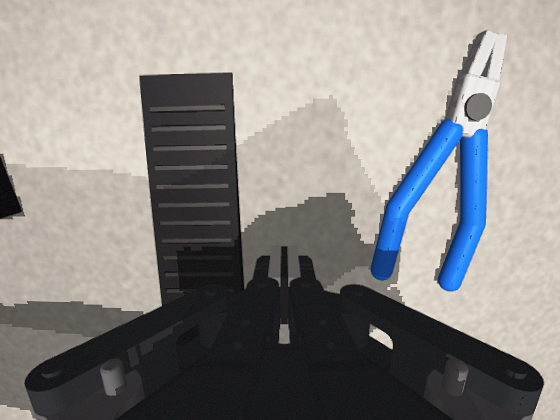

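View pics/top2.png

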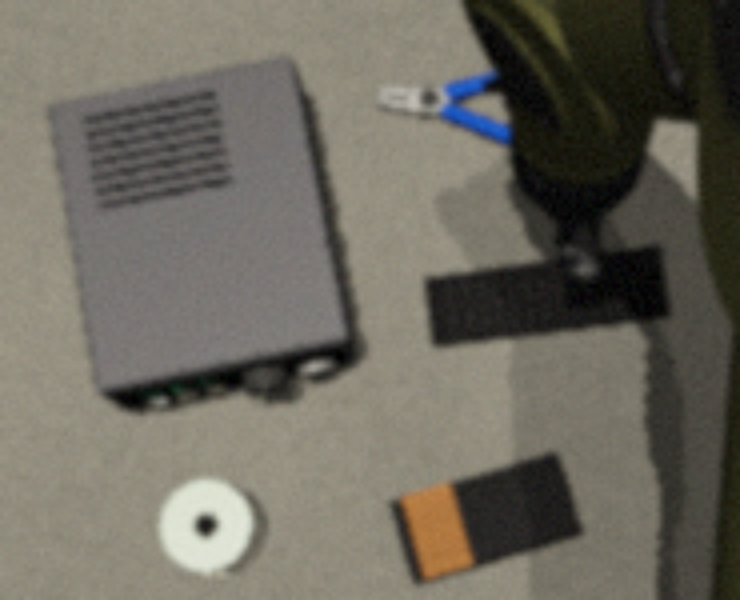

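The wrist view shows the wedge's tip edge from (140,75) to (232,73) and its right side at about column 240. The finger sides are at about column 258, so there is a small gap, and the cutters' handles (385,270) are clear to the right. Now I nudge the wedge sideways (-x).

Emit:
jog_arm(
  series=[
    [1,[-0.01,0,0],0],
    [1,[-0.02,0,0],0],
    [1,[-0.03,0,0],0],
    [1,[-0.04,0,0],0],
    [1,[-0.04,0,0],0],
  ],
)

```text
t: 4.05
tcp_pos: [0.5808, -0.037, 0.0129]
ee_rot: [0.0, 1.0, -0.003, -0.0]
ft_force: [0.0, -0.0, -0.0]
gripper_width: 0.0001
```

```bash
cat > wd.py <<'E'
from st import *
def wedge(show=None):
    st=ctrl.sense(); a=wristcam(ctrl.snapshot("wrist"),st)
    if show: cv2.imwrite(f"pics/{show}.png",a["img"][:,:,::-1])
    s=ctrl.snapshot("top"); g=cv2.GaussianBlur(s["img"].astype(np.float32),(3,3),0).mean(2)
    # left (-x) side row transition and tip column in top view
    return st,a,s,g
if __name__=="__main__":
    import sys
    st,a,s,g=wedge(sys.argv[1]); print(st["t"],st["tcp_pos"].round(4),st["ft_force"].round(2))
    cv2.imwrite(f"pics/{sys.argv[1]}t.png",cv2.resize(s["img"][130:280,160:345][:,:,::-1],None,fx=4,fy=4))
    P=[]
    for c in range(270,284,2):   # front (-x) edge of the wedge by columns (tip half)
        col=g[200:232,c]; k=np.argmax(np.diff(col)); P.append((c,200.5+k))
    print("front edge",(onplane(s,P,.004)[:,:2]*1000).round(1).tolist())
E
python3 wd.py w3
```

```text
4.05 [ 0.5808 -0.037   0.0129] [ 0.03 -0.04 -0.02]
front edge [[519.5, 48.3], [521.5, 43.1], [520.9, 38.1], [520.2, 33.1], [519.6, 28.2], [521.6, 22.9], [520.9, 18.0]]
```

View pics/w3.png

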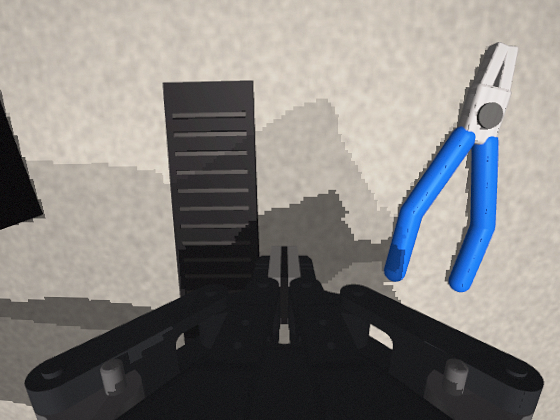

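The wedge has not moved: its front edge is still at x≈0.520. The fingertips at z≈13 mm are too high for this spot on the wedge, so I back off, lower and push again.

Emit:
jog_arm(
  series=[
    [1,[0.03,0,0],0],
    [1,[0.03,0,-0.025],0],
    [1,[0.03,0,-0.025],0],
    [1,[0.02,0,-0.025],0],
    [1,[0,0,-0.025],0],
  ],
)

```text
t: 4.57
tcp_pos: [0.5813, -0.0368, 0.0045]
ee_rot: [-0.0, 1.0, -0.003, 0.0]
ft_force: [0.8, 0.0, -1.3]
gripper_width: -0.0
```

Emit:
jog_arm(
  series=[
    [1,[-0.01,0,0],0],
    [1,[-0.02,0,0],0],
    [1,[-0.03,0,0],0],
    [1,[-0.03,0,0],0],
  ],
)

```text
t: 4.9
tcp_pos: [0.5717, -0.0369, 0.005]
ee_rot: [0.0, 1.0, -0.003, -0.0]
ft_force: [-0.2, -0.5, -0.5]
gripper_width: 0.0002
```

```bash
python3 wd.py w4
```

```text
4.9 [ 0.5717 -0.0369  0.005 ] [-0.19 -0.52 -0.5 ]
front edge [[519.5, 48.3], [518.9, 43.4], [518.3, 38.4], [517.7, 33.4], [519.6, 28.2], [519.0, 23.2], [518.4, 18.3]]
```

View pics/w4.png

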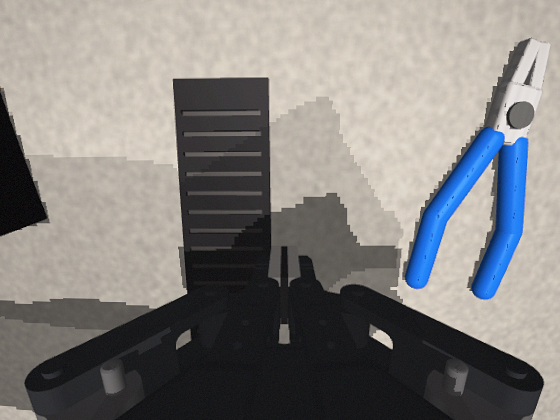

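Emit:
jog_arm(
  series=[
    [1,[-0.01,0,0],0],
    [1,[-0.02,0,0],0],
    [1,[-0.03,0,0],0],
    [1,[-0.03,0,0],0],
    [1,[0,0,0],0],
  ],
)

```text
t: 5.42
tcp_pos: [0.57, -0.0371, 0.0046]
ee_rot: [0.0, 1.0, -0.003, -0.002]
ft_force: [0.9, 0.9, 0.7]
gripper_width: 0.0
```

```bash
python3 wd.py w5
```

```text
5.4167 [ 0.57   -0.0371  0.0046] [0.9  0.93 0.67]
front edge [[512.0, 49.2], [511.4, 44.2], [510.8, 39.3], [510.2, 34.3], [509.5, 29.4], [511.5, 24.1], [510.9, 19.2]]
```

View pics/w5t.png

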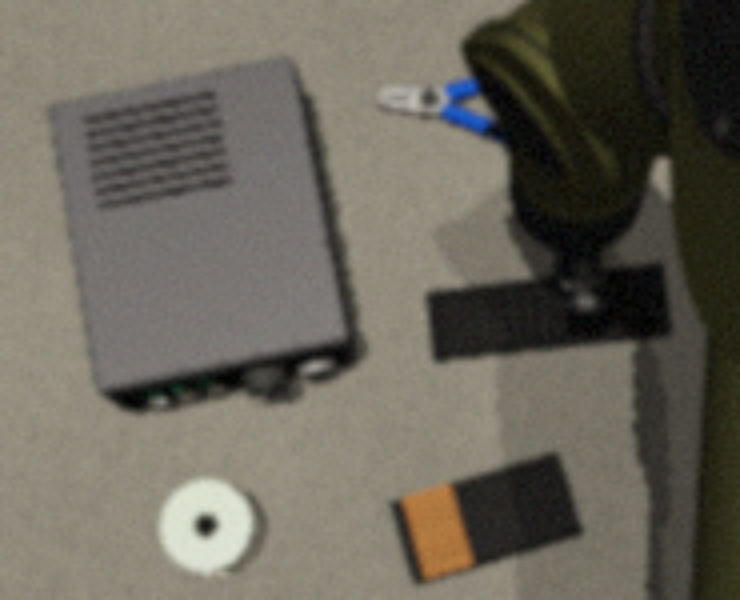

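The wedge's front edge is now at x≈0.511 and its heading is unchanged (in the top crop the wedge lies at (550,313)). Now up and round behind its back end.

Emit:
jog_arm(
  series=[
    [1,[0.02,0,0.08],0],
    [1,[0.02,0,0.2],0],
    [1,[-0.04,-0.11,0.2],0],
    [1,[-0.09,-0.23,0.2],0],
    [1,[-0.12,-0.33,0.2],0],
  ],
)

```text
t: 5.93
tcp_pos: [0.5343, -0.1379, 0.0653]
ee_rot: [0.001, 1.0, -0.003, -0.001]
ft_force: [0.1, -0.6, -0.5]
gripper_width: -0.0003
```

```bash
python3 wd.py w6; python3 - <<'E'
from st import *
s=avg("top",4); g=cv2.GaussianBlur(s["img"],(3,3),0).mean(2)
m=np.zeros(g.shape,'uint8'); m[190:230,258:312]=g[190:230,258:312]<52
cs,_=cv2.findContours(m,cv2.RETR_EXTERNAL,cv2.CHAIN_APPROX_NONE); c=max(cs,key=cv2.contourArea).reshape(-1,2).astype(float)
for nm,sel in [("front",0),("rear",1),("tip",2)]:
    pass
P=onplane(s,c,.006)[:,:2]*1000
tip=P[:,1].max()
for y in (40,30,20,10,0,-10,-20):
    k=abs(P[:,1]-y)<4; print(y,P[k,0].min().round(1),P[k,0].max().round(1))
print("tip",tip)
E
```

```text
5.9333 [ 0.5343 -0.1379  0.0653] [ 0.07 -0.57 -0.52]
front edge [[509.5, 49.5], [511.4, 44.2], [510.8, 39.3], [510.2, 34.3], [509.5, 29.4], [511.5, 24.1], [510.9, 19.2]]
40 513.9 553.1
30 512.9 551.9
20 513.9 553.2
10 512.7 552.0
0 514.0 553.3
-10 512.8 552.4
-20 512.5 553.4
tip 51.934780470583824
```

View pics/w6.png

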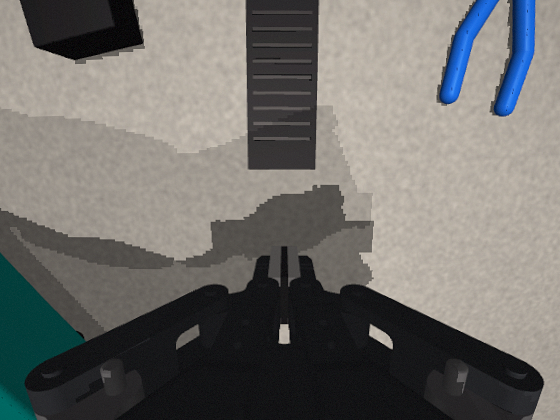

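View pics/w6t.png

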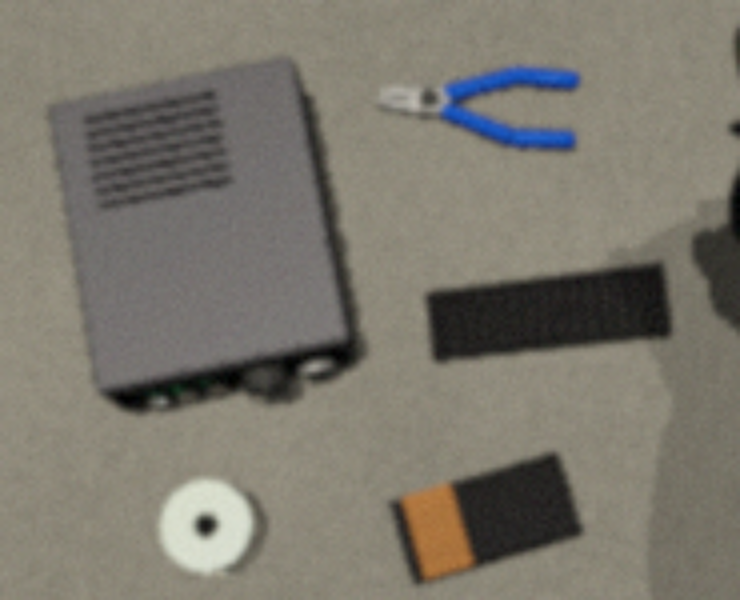

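The wrist view shows the wedge's back edge from (248,169) to (316,169), so its axis is at column 282, lined up with the fingertips at column 284. In world terms its centre line is x≈0.533, which matches the foot at x≈0.533-0.536. I open the fingers a little for a wider, steadier push, and lower them.

Emit:
jog_arm(
  series=[
    [0.45,[0,0,-0.08],0],
    [0.45,[0,0,-0.16],0],
    [0.45,[0,0,-0.205],0],
    [0.45,[0,0,-0.205],0],
    [0.45,[0,0,-0.205],0],
  ],
)

```text
t: 6.65
tcp_pos: [0.5367, -0.1338, 0.0027]
ee_rot: [-0.001, 1.0, -0.002, -0.0]
ft_force: [-0.3, 0.0, 0.1]
gripper_width: 0.0234
```

```bash
python3 wd.py w7
```

```text
6.65 [ 0.5367 -0.1338  0.0027] [-0.26  0.03  0.14]
front edge [[509.5, 49.5], [511.4, 44.2], [510.8, 39.3], [510.2, 34.3], [509.5, 29.4], [511.5, 24.1], [510.9, 19.2]]
```

View pics/w7.png

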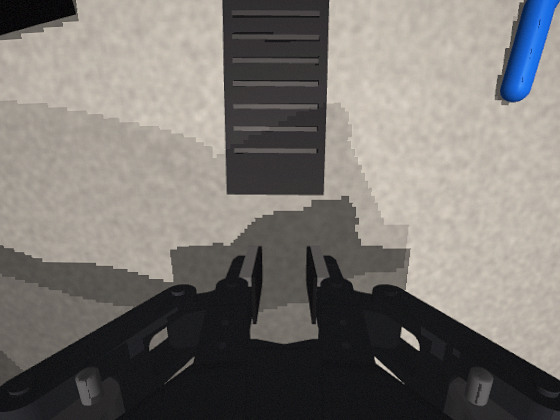

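Emit:
jog_arm(
  series=[
    [0.45,[-0.012,0.04,0],0],
    [0.45,[-0.012,0.08,0],0],
    [0.45,[-0.012,0.12,0],0],
    [0.45,[-0.012,0.16,0],0],
    [0.45,[-0.012,0.19,0],0],
  ],
)

```text
t: 7.17
tcp_pos: [0.5335, -0.0772, 0.0041]
ee_rot: [-0.0, 1.0, -0.003, 0.001]
ft_force: [1.0, -0.6, 0.6]
gripper_width: 0.0235
```

```bash
python3 wd.py w8
```

```text
7.1667 [ 0.5335 -0.0772  0.0041] [ 0.97 -0.65  0.56]
front edge [[509.5, 49.5], [511.4, 44.2], [510.8, 39.3], [510.2, 34.3], [509.5, 29.4], [511.5, 24.1], [510.9, 19.2]]
```

View pics/w8.png

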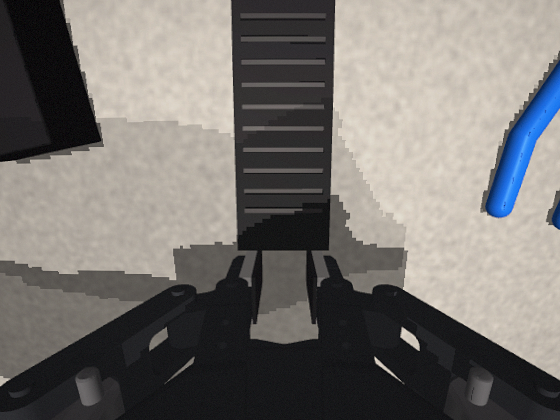

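View pics/w8t.png

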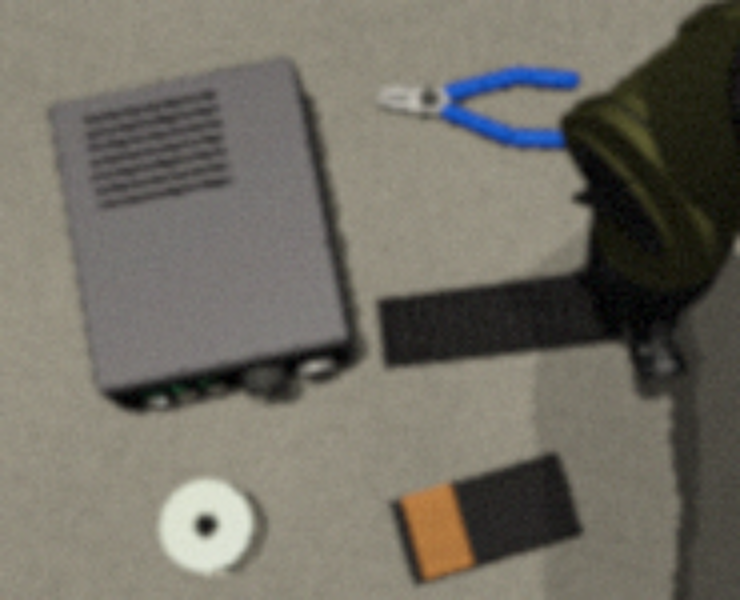

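The wedge moved straight: its tip is now at top crop column 382 (y≈0.084), and the wrist view shows both fingers on its back edge at (285,250). Push on.

Emit:
jog_arm(
  series=[
    [0.45,[0,0.04,0],0],
    [0.45,[0,0.08,0],0],
    [0.45,[0,0.11,0],0],
    [0.45,[0,0.14,0],0],
    [0.45,[0,0.16,0],0],
  ],
)

```text
t: 7.68
tcp_pos: [0.5331, -0.0302, 0.0035]
ee_rot: [-0.0, 1.0, -0.003, 0.0]
ft_force: [0.1, -0.0, 0.7]
gripper_width: 0.0233
```

```bash
python3 wd.py w9
```

```text
7.6833 [ 0.5331 -0.0302  0.0035] [ 0.11 -0.05  0.7 ]
front edge [[509.5, 49.5], [511.4, 44.2], [510.8, 39.3], [510.2, 34.3], [509.5, 29.4], [508.9, 24.4], [510.9, 19.2]]
```

View pics/w9t.png

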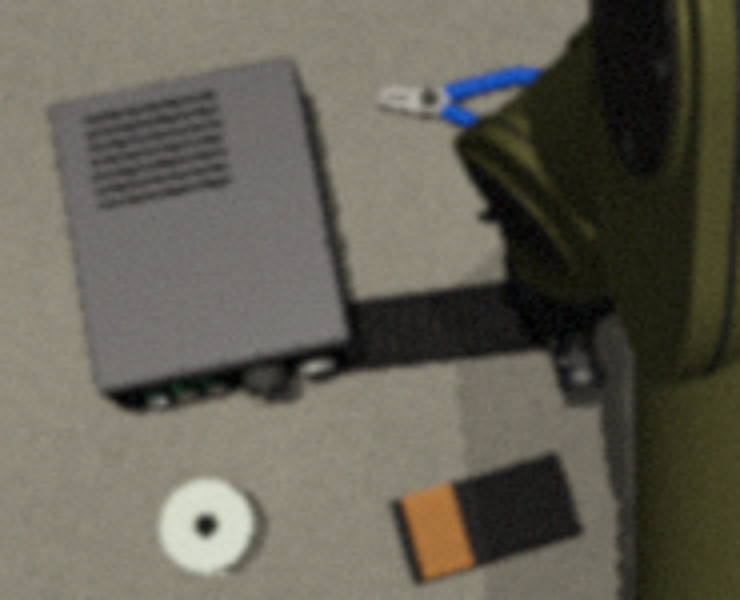

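View pics/w9.png

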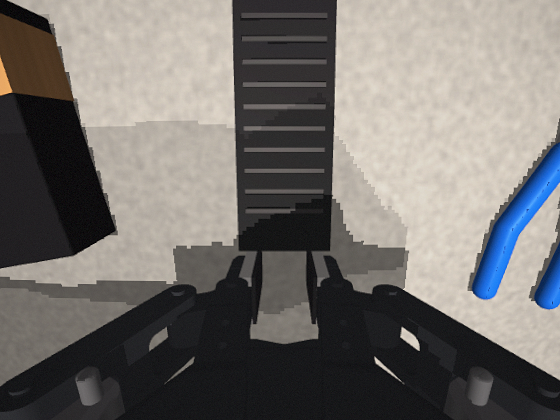

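The tip is now at y≈0.131, under the case and about 9 mm past the foot's centre. From here I push slowly and watch the force.

Emit:
jog_arm(
  series=[
    [0.45,[0,0.01,0],0],
    [0.45,[0,0.02,0],0],
    [0.45,[0,0.03,0],0],
    [0.45,[0,0.04,0],0],
    [0.45,[0,0.04,0],0],
  ],
)

```text
t: 8.2
tcp_pos: [0.533, -0.0179, 0.0033]
ee_rot: [-0.0, 1.0, -0.003, 0.0]
ft_force: [0.6, 0.6, -0.2]
gripper_width: 0.0234
```

Emit:
jog_arm(
  series=[
    [0.45,[0,0.005,0],0],
    [0.45,[0,0.01,0],0],
    [0.45,[0,0.015,0],0],
    [0.45,[0,0.02,0],0],
    [0.45,[0,0.02,0],0],
  ],
)

```text
t: 8.62
tcp_pos: [0.5329, -0.0124, 0.0033]
ee_rot: [-0.0, 1.0, -0.003, 0.0]
ft_force: [0.0, -0.2, 0.4]
gripper_width: 0.0234
```

Emit:
jog_arm(
  series=[
    [0.45,[0,0.005,0],0],
    [0.45,[0,0.01,0],0],
    [0.45,[0,0.015,0],0],
    [0.45,[0,0.02,0],0],
    [0.45,[0,0.02,0],0],
  ],
)

```text
t: 9.03
tcp_pos: [0.5328, -0.0073, 0.0033]
ee_rot: [0.0, 1.0, -0.003, -0.0]
ft_force: [-0.3, -2.5, 0.4]
gripper_width: 0.0233
```

Emit:
jog_arm(
  series=[
    [0.45,[0,0,0],0],
    [0.45,[0,0,0],0],
  ],
)

```text
t: 9.2
tcp_pos: [0.5328, -0.0073, 0.0033]
ee_rot: [0.0, 1.0, -0.003, -0.0]
ft_force: [0.2, -3.6, 0.5]
gripper_width: 0.0236
```

Emit:
jog_arm(
  series=[
    [0.45,[0,0.003,0],0],
    [0.45,[0,0.005,0],0],
    [0.45,[0,0.005,0],0],
  ],
)

```text
t: 9.45
tcp_pos: [0.5328, -0.0059, 0.0033]
ee_rot: [0.0, 1.0, -0.003, -0.0]
ft_force: [-0.5, -4.8, 0.9]
gripper_width: 0.0235
```

Emit:
jog_arm(
  series=[
    [0.45,[0,0,0],0],
  ],
)

```text
t: 9.53
tcp_pos: [0.5328, -0.0058, 0.0033]
ee_rot: [0.0, 1.0, -0.003, -0.0]
ft_force: [0.8, -4.2, 0.8]
gripper_width: 0.0239
```

```bash
python3 wd.py w10; python3 - <<'E'
from st import *
s=avg("top",4); station(s,"top")
E
```

```text
9.5333 [ 0.5328 -0.0058  0.0033] [ 0.76 -4.24  0.83]
front edge [[509.5, 49.5], [511.4, 44.2], [510.8, 39.3], [510.2, 34.3], [509.5, 29.4], [508.9, 24.4], [510.9, 19.2]]
top rect ((590.6368408203125, 180.08126831054688), (192.1774139404297, 151.17384338378906), 5.019323825836182) [[488.29998779296875, 247.0], [501.5, 96.4000015258789], [693.0, 113.19999694824219], [679.7000122070312, 263.79998779296875]]
 side mid [498.7 181.1] ang -87.5 26
 side mid [586.8 108.1] ang 5.0 63
 side mid [685.5 180.8] ang -84.9 45
 side mid [589.9 254.3] ang 5.4 62
```

View pics/w10t.png

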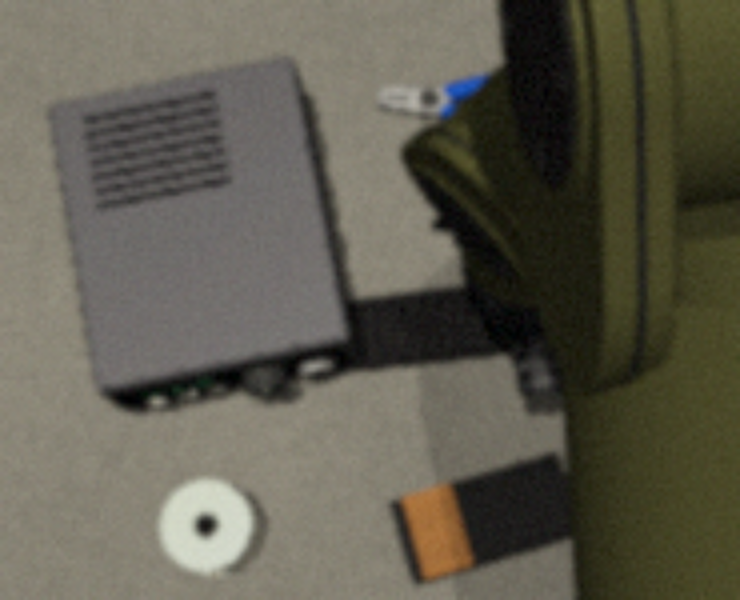

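View pics/w10.png

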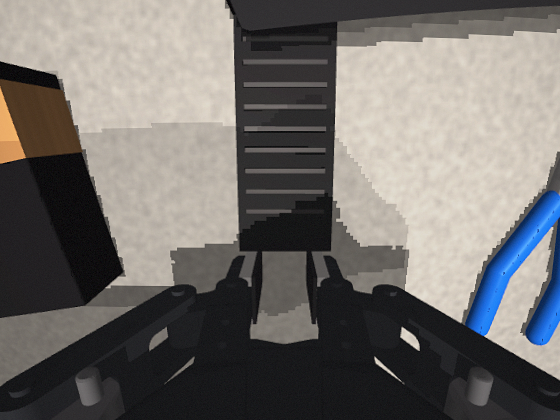

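The wedge now gives a steady push of about 4.2-4.8 N, and the station has not shifted (its sides are where they were). In the wrist view the case's corner at (243,28) sits over the wedge, whose axis is at column 286, so the foot is close to the centre line. Next I withdraw, rise, and go over the corner top.

Emit:
jog_arm(
  series=[
    [0.45,[0,-0.03,0],0],
    [0.45,[0,-0.06,0.02],0],
    [0.45,[0,-0.06,0.15],0],
    [0.45,[0,-0.06,0.28],0],
    [1,[0,-0.06,0.4],0],
  ],
)

```text
t: 10.25
tcp_pos: [0.5328, -0.0231, 0.1251]
ee_rot: [-0.001, 1.0, -0.003, 0.0]
ft_force: [1.3, -1.6, 0.2]
gripper_width: 0.0126
```

Emit:
jog_arm(
  series=[
    [1,[0,0.1,0],0],
    [1,[0,0.22,0],0],
    [1,[0,0.34,0],0],
    [1,[0,0.44,0],0],
    [1,[0,0.48,0],0],
  ],
)

```text
t: 10.67
tcp_pos: [0.5329, 0.1276, 0.1244]
ee_rot: [-0.003, 1.0, 0.0, 0.001]
ft_force: [0.2, 1.3, 1.1]
gripper_width: 0.0
```

```bash
python3 wd.py w11
```

```text
10.6667 [0.5329 0.1276 0.1244] [0.24 1.31 1.06]
front edge [[532.2, 46.8], [518.9, 43.4], [508.2, 39.6], [490.1, 36.7], [557.8, 23.6], [552.1, 19.2], [536.2, 16.1]]
```

View pics/w11.png

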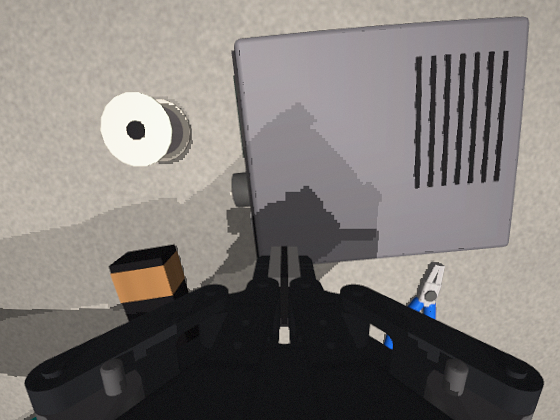

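View pics/w11t.png

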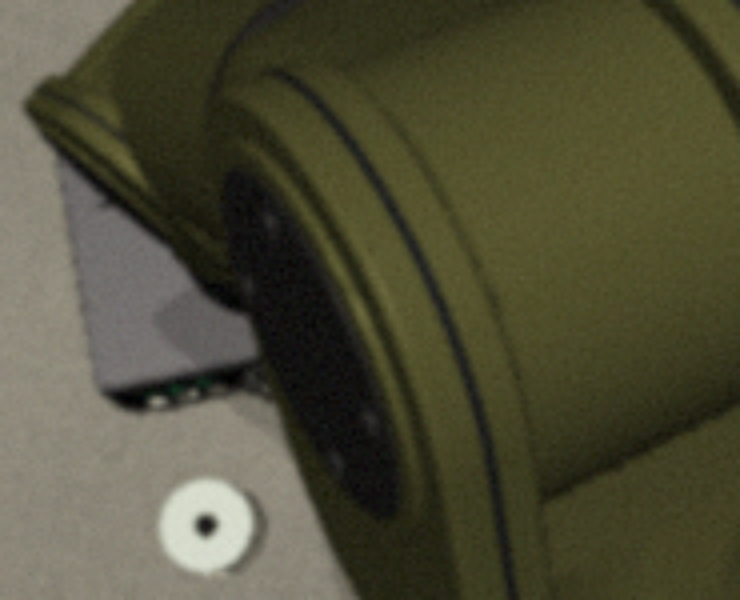

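The wrist view shows the fingertips at (285,255) above the right front corner of the station's top. The case's front right edge corner is near (255,262), partly hidden. Now I descend and press gently.

Emit:
jog_arm(
  series=[
    [1,[0,-0.01,-0.05],0],
    [1,[0,-0.01,-0.09],0],
    [1,[0,-0.01,-0.12],0],
    [1,[0,-0.01,-0.135],0],
    [1,[0,-0.01,-0.135],0],
  ],
)

```text
t: 11.18
tcp_pos: [0.5324, 0.116, 0.0819]
ee_rot: [0.001, 1.0, -0.004, -0.001]
ft_force: [0.1, 0.2, -0.3]
gripper_width: 0.0
```

Emit:
jog_arm(
  series=[
    [1,[0,0,-0.003],0],
    [1,[0,0,-0.007],0],
    [1,[0,0,-0.01],0],
    [1,[0,0,-0.01],0],
  ],
)

```text
t: 11.52
tcp_pos: [0.5331, 0.1177, 0.0801]
ee_rot: [-0.0, 1.0, -0.003, 0.0]
ft_force: [0.0, -0.2, -0.1]
gripper_width: 0.0001
```

Emit:
jog_arm(
  series=[
    [1,[0,0,-0.003],0],
    [1,[0,0,-0.005],0],
    [1,[0,0,-0.005],0],
  ],
)

```text
t: 11.77
tcp_pos: [0.5331, 0.1176, 0.0797]
ee_rot: [0.0, 1.0, -0.003, 0.001]
ft_force: [-0.9, -1.4, 10.9]
gripper_width: -0.0003
```

Emit:
jog_arm(
  series=[
    [1,[0,0,-0.002],0],
    [1,[0,0,-0.003],0],
    [1,[0,0,-0.003],0],
  ],
)

```text
t: 12.02
tcp_pos: [0.5331, 0.1176, 0.0795]
ee_rot: [0.0, 1.0, -0.003, 0.001]
ft_force: [-3.7, -2.0, 18.2]
gripper_width: 0.0
```

The corner holds at z≈79.5 mm under 11-18 N, so there is no rocking. I hold briefly, then lift off.

Emit:
jog_arm(
  series=[
    [1,[0,0,0.002],0],
    [1,[0,0,0.003],0],
    [1,[0,0,0.003],0],
  ],
)

```text
t: 12.27
tcp_pos: [0.5331, 0.1176, 0.0797]
ee_rot: [0.0, 1.0, -0.003, 0.001]
ft_force: [-2.1, -1.5, 10.0]
gripper_width: -0.0002
```

Emit:
jog_arm(
  series=[
    [1,[0,0,0.02],0],
    [1,[0,0,0.1],0],
    [1,[0,0,0.22],0],
    [1,[0,-0.1,0.34],0],
    [1,[0,-0.22,0.4],0],
  ],
)

```text
t: 12.68
tcp_pos: [0.5344, 0.0591, 0.2003]
ee_rot: [-0.002, 1.0, 0.001, 0.003]
ft_force: [1.3, -0.8, -0.4]
gripper_width: -0.0
```

Emit:
jog_arm(
  series=[
    [1,[-0.05,-0.12,0],0],
    [1,[-0.1,-0.24,0],0],
    [1,[-0.15,-0.36,0],0],
    [1,[-0.2,-0.48,0],0],
    [1,[-0.25,-0.6,0],0],
  ],
)

```text
t: 13.1
tcp_pos: [0.457, -0.1269, 0.1971]
ee_rot: [0.0, 1.0, -0.003, 0.0]
ft_force: [-0.7, 0.1, -0.6]
gripper_width: -0.0
```

```bash
python3 wd.py w12; python3 - <<'E'
from st import *
s=avg("top",4); station(s,"top")
g=cv2.GaussianBlur(s["img"],(3,3),0).mean(2); print(g[200,290])
c=np.argmax(np.diff(g[212,270:320])); print([(r,270+int(np.argmax(np.diff(g[r,262:325])))-8+.5) for r in range(200,222,2)])
s=ctrl.snapshot("scene"); cv2.imwrite("pics/sc12.png",cv2.resize(s["img"][130:290,210:410][:,:,::-1],None,fx=3.7,fy=3.7,interpolation=cv2.INTER_CUBIC))
E
```

```text
13.1 [ 0.457  -0.1269  0.1971] [-0.66  0.13 -0.6 ]
front edge [[509.5, 49.5], [511.4, 44.2], [510.8, 39.3], [510.2, 34.3], [509.5, 29.4], [511.5, 24.1], [510.9, 19.2]]
top rect ((592.8074340820312, 182.30670166015625), (190.05703735351562, 150.4907684326172), 3.953460454940796) [[492.79998779296875, 250.8000030517578], [503.20001220703125, 100.69999694824219], [692.7999877929688, 113.80000305175781], [682.4000244140625, 263.8999938964844]]
 side mid [507.2 172. ] ang -86.1 36
 side mid [608.1 110.5] ang 5.0 60
 side mid [684.7 195.5] ang -84.9 45
 side mid [586.8 254.3] ang 5.6 61
130.17188
[(200, 285.5), (202, 286.5), (204, 286.5), (206, 286.5), (208, 286.5), (210, 287.5), (212, 287.5), (214, 287.5), (216, 287.5), (218, 287.5), (220, 264.5)]
```

View pics/sc12.png

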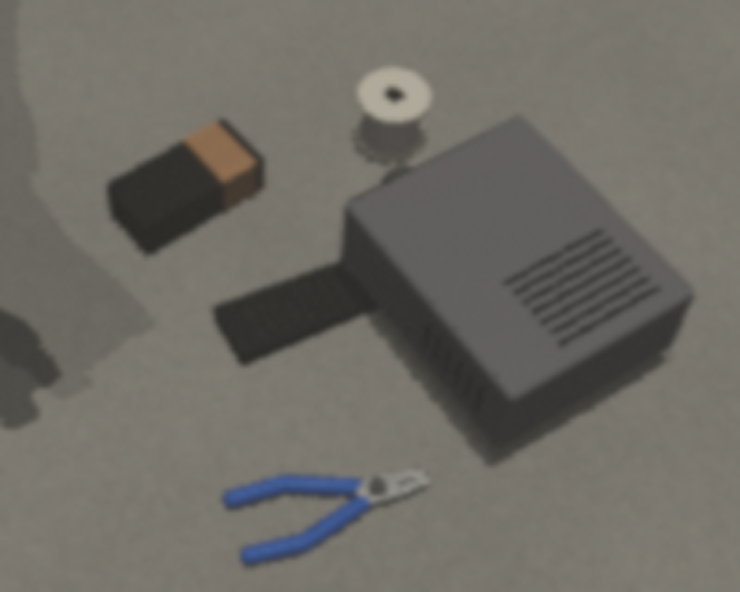

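View pics/w12t.png

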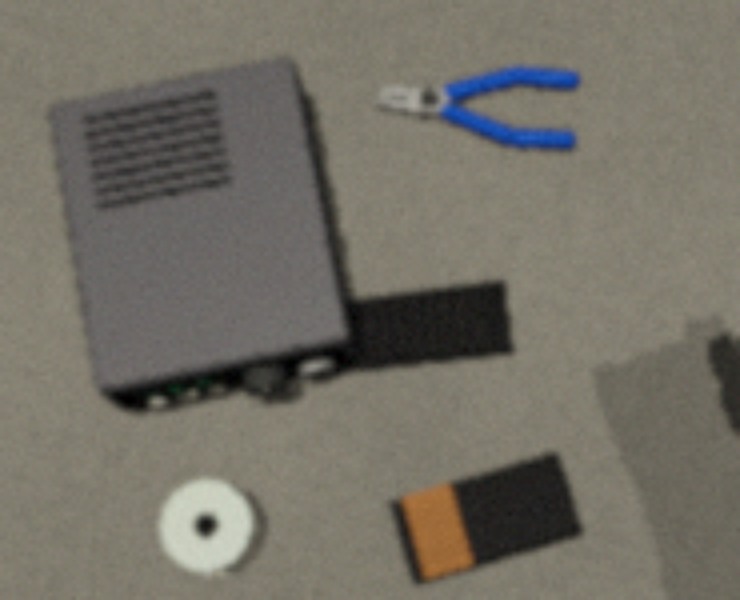

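After the press, the wedge's back edge is at top crop column 508 (y≈0.005) and the wedge still points straight under the front right corner. The station's sides are where they were, and the spool (205,525), carton (487,518) and cutters (480,108) have not moved. The hand is clear, so I do a last numeric check and hand in.

```bash
python3 - <<'E'
from h import *
s=ctrl.snapshot("top"); b=onplane(s,[(286.0,201),(288,218)],.014)*1000; print("back edge",b.round(1).tolist(),"depth of foot from tip ~",(b[:,1].mean()+150-122).round(1))
print(ctrl.sense()["joint_vel"].round(4)); ctrl.sign_off()
E
```

```text
back edge [[551.8, 4.1, 14.0], [508.4, 4.5, 14.0]] depth of foot from tip ~ 32.3
[-0.0048  0.0026  0.0047  0.001   0.0021  0.0002  0.0013]
the job is handed in; nothing more can be done
```

I nudged the wedge about 9 mm sideways to line it up with the worn foot, then pushed it thin end first under the foot until the push held at about 4–5 N. I pressed the corner above it with 10–18 N for about half a second, backed the hand clear, and handed the job in at about 13 s of the 58 s. The hand-in gave no verdict.

- **Wedge:** the foot's centre is about 32 mm in from the tip and within a few mm of the wedge's centre line, by camera. The wedge did not appear to move during the press.
- **Station:** the corner gave about 0.5 mm under the press, so it no longer rocks. The top and scene pictures show the station where it was, though I had no direct reading of its tilt.
- **Other things:** the spool, cutters and carton look unmoved in the pictures, and nothing touched the turquoise look-alike.
- **Checks that disagreed:** the two cameras differed by 2–4 mm on absolute positions but agreed on where the foot and wedge lie relative to each other. The front edge of the station's outline came out unevenly by up to about 12 mm, because the colour mask picked up the dark front panel, so I relied on its sides and the pictures.
- **What went wrong on the way:** the first sideways nudge passed over the wedge without moving it because the fingertips were too high. I lowered them and repeated it.

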